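# Show the washed blue plate to the phone

### The arm

A 6-joint arm with a two-finger parallel gripper is mounted at the origin on the work surface. World frame = base frame: x ahead of the robot, y to its left, z up, the work surface at z = 0. Lengths are in mm, angles in degrees, forces in N, time in s.
With the tool pointing down it reaches from about 350 to 775 mm from the base axis. Payload 5.5 kg.
Tool frame: the origin (TCP) lies between the finger pads; the fingertips stand 19 mm ahead of it and the grasp point (between the pads) is the TCP; z points along the fingers, y is the line along which they close (so a half turn about z gives the same grasp; the last joint's range is limited). The gripper opens to 85 mm and grips with 20 to 120 N. Pads are 22 mm wide; open, the fingers measure 114 mm over their backs; the gripper's body (76 mm by 85 mm) begins 54 mm behind the grasp point. The pads swing forward as they close: fully open they stand 13 mm farther back than shut.
Start: joints at [-75.894, 17.945, 2.641, 74.691, 0, 82.002], TCP at [216.371, -532.779, 250.323] pointing down, gripper open.
Joint ranges: [-158.12, 158.12], [-49.38, 96.58], [-58.88, 72.47], [-126.05, 133.96], [-84.25, 85.87], [-180, 180]. Speed limits (degrees/s): [147.25, 147.25, 180, 180, 180, 180].

### API

Orientations are given as a 3x3 rotation matrix whose columns are the frame's x, y, z axes.
In Python, from plant import monitor, grab_frame, camera_info, workorder gives the robot as it stands.
- The arm moves only by the tool servo_tool, never from a script. Its argument "deltas" is a list of rows, each an object with "jaw": the finger opening in mm, from 0 to 85.4; "dp": the shift along the tool's x, y, z in mm, a list of three; "dr": the turn, a rotation vector about the tool's x, y, z in degrees, a list of three. A call has 1 to 20 rows; each row shifts and turns the commanded pose from where the row before left it, along the tool's axes as they then stand; what a row does not reach is not made up. A row lasts 1/10 s, in which the tool goes at most 50 mm and 8.59 degrees, less where a joint would pass 70% of its speed; a pose out of reach is approached as far as the arm can. A call with a gripper value outside its range is refused whole. The fingers move at their own pace and stop on an object; the grip force is fixed at half the most. Time passes only in rows, so rows that do not move let the fingers close. It gives the time, the measured TCP pose, the force, the opening and the grip force at its end, in the units of the state.
- monitor.state(): the state, without advancing time (a new reading comes with each control period).
- grab_frame(name): name is "scene" or "top"; returns the picture (384x512x3 uint8, red, green, blue); there is no depth.
- camera_info(name): a dict with "intrinsics" (3x3 intrinsics, pixels), "k1" (the pictures are not rectified: a ray, as slopes to the right and down, at radius r is drawn at 1 + k1 r^2 times it, then the intrinsics apply), "view" (4x4, takes a point from world to camera coordinates). Camera axes: x right, y up, looking along -z (the intrinsics and any distortion apply to the point x, -y, -z); pixel columns grow to the right and rows downward; lengths in mm; the calibration is good to about 2 mm. A picture is of the moment at which its call begins. camera_info takes no time and is no camera call.
- workorder.sign_off(): hands the job in; it is judged then, once.
The state is a dict: "clock": time; "qpos": joint angles; "qd": joint speeds; "joint_efforts": joint torques, N m; "position": TCP position; "tool_rot": TCP orientation; "contact_force": force on the tool from outside, world axes, zero at the start; "ft_torque": the same for the moment, N m; "grip_width": finger opening in mm; "gripper_force": force on a finger pad.
Only numpy, scipy, OpenCV 4.12 (cv2) and the standard library are available. Lean on these libraries where they do the work, as an engineer would, in place of code of your own. Each camera call takes 0.05 s, during which the arm holds its last target. There are 200 camera calls.

### The job

We are photographing the washed crockery. First press the red lever on the ring-light stand down until it clicks over and stays down by itself; then lift the blue plate out of the dish rack and hold it up in the air in front of the phone: upright, patterned face square to the lens, centred on the lens, 15 cm from it. Finish still holding the plate there, motionless, in the gripper alone; leave the other two plates and the other kitchen things where they are.

Things in the scene. Friction and masses are not known exactly. Their poses are not given: they have to be found in the camera images.
- blue_plate_center (a point): Centre of the plate to show: flat, blue, round, 140 mm across, 9 mm thick, about 0.3 kg, standing on edge in one of the rack's three slots (which one varies). Its x axis is square to the disc and points out of the patterned face (white disc with a blue ring); the back is plain blue. Its top edge is 70 mm above this point, 151 mm above the counter; pinch it there across the thickness.
- blue_plate_ahead (a point): Imaginary point 150 mm straight out from the blue plate's centre along its x axis, on the patterned side; when the plate is well presented it lies at the lens.
- white_plate_center (a point): Centre of the white plate (grey centre), same size, in another slot of the rack; leave it.
- yellow_plate_center (a point): Centre of the yellow plate (white centre), same size, in another slot of the rack; leave it.
- blue_plate: The blue plate itself; origin at its centre, axes as for its centre point.
- rack: Black wire dish rack, fixed, 270 x 180 mm; origin on the counter under its middle, x along the row of slots (at -70, 0 and 70 mm), a plate in each, all facing +x. Its wires end 62 mm above the counter, so the upper half of each plate is free.
- stand: Stand with a phone behind a white ring light (172 mm across, top 305 mm above the counter), fixed. Black base slab 210 x 230 mm, 18 mm thick, from 140 mm in front of the ring to 70 mm behind it; origin on the counter under the ring's middle; phone and ring look along its -x axis; z up.
- lens (a point): The phone's lens, at the centre of the ring, 220 mm above the work surface. Axes as the stand: it looks along -x.
- spot (a point): Where the plate's centre is to be held: 150 mm straight in front of the lens, 220 mm above the work surface. Axes as the stand; the plate's x axis must point along this +x axis (towards the lens).
- lever_pad (a point): Middle of the top of the round red pad (32 mm across) at the free end of the red lever: press here. About 62 mm above the counter when up, 33 mm when down. The lever is a 24 mm wide bar hinged on the front of the stand's base; the pad lies 110 mm in front of the ring and 85 mm towards the stand's -y, the hinge 85 mm from the pad towards +y.
- light_lever (a joint): Angle of the red lever (rad): 0 up, 0.35 fully down. A spring pushes it up, with about 5 N at the pad, less as it goes down; past 0.22 it snaps over, and it stays down at 0.35 by itself.
- jar_mid (a point): Middle of a glass jar with a green lid, 76 mm across, 120 mm tall, loose; leave it.
- mug_mid (a point): Middle of a white mug, 80 mm across, 90 mm tall, loose; leave it.
- bowl_mid (a point): Middle of a yellow bowl, 120 mm across, 60 mm tall, loose; leave it.
- soap_mid (a point): Middle of an orange dish-soap bottle, 60 mm across, 170 mm tall, loose; leave it.
- spoon: Wooden spoon lying on the counter; leave it.

How it is judged (in metres and radians):
On the way, in this order (a step that is already met when the one before it is completed fails the run):
1. the lever is down and stays down with nothing touching it (value of joint light_lever above 0.3 rad and contact force between light_lever and anything else below 0.3 N), for 0.2 s.
2. the blue plate is in the fingers, lifted clear of the rack (height (world z) of blue_plate_center above 0.145 m and contact force between blue_plate and the fingers above 1 N and contact force between blue_plate and rack below 0.3 N), for 0.1 s.
At the end, for the whole second after the job is handed in: The gripper alone still holds the blue plate, at rest: centre within 30 mm of the spot 150 mm in front of the lens and over 190 mm above the counter, patterned face towards the lens and square to it within 10 degrees (0.17 rad); the lever still down (over 0.30 rad) (distance between blue_plate_center and spot below 0.03 m and height (world z) of blue_plate_center above 0.19 m and angle between the x axis of blue_plate_center and the x axis of spot, either way round below 0.17 rad and distance between blue_plate_ahead and lens below 0.06 m and contact force between blue_plate and the fingers above 1 N and contact force between blue_plate and stand below 0.3 N and contact force between blue_plate and rack below 0.3 N and linear speed of blue_plate below 0.03 m/s and angular speed of blue_plate below 0.2 rad/s and value of joint light_lever above 0.3 rad); the arm keeps its last pose, push and grip.
It fails at once if the white or the yellow plate is shifted more than 30 mm (distance of any of white_plate_center, yellow_plate_center from where it was at the start of the episode above 0.03 m).
It fails at once if the jar, mug, bowl, soap bottle or spoon is shifted more than 30 mm (distance of any of jar_mid, mug_mid, bowl_mid, soap_mid, spoon from where it was at the start of the episode above 0.03 m).
It also fails if it takes over 51 s, if anything falls off the work surface, if the arm or the gripper's body presses on something with over 40 N, if the wrist force passes 120 N, or if a joint passes its speed limit or range.

## Working session

There is one attempt and no reset: what is moved stays moved. The work goes in short steps, Python scripts to look and compute and a tool call to move; the robot and the scene stay as the last step left them, time stands still between calls to the robot, and variables do not carry over. Pictures are saved under pics/ and viewed, at most 10 in all, crops included, and the job is handed in when it is done.

Besides the shell and the picture viewer there is one more tool, called as name(argument=value, ...), one argument or row to a line, values as JSON. servo_tool: Moves the arm, as the interface text tells. Its arguments: {"type":"object","properties":{"deltas":{"type":"array"}},"required":["deltas"]}

```bash
mkdir -p pics; cat > h.py <<'E'
import numpy as np, cv2
from plant import monitor, grab_frame, camera_info, workorder
def ray(n,u,v):
    c=camera_info(n);K=np.array(c["intrinsics"]);V=np.array(c["view"]);k=c["k1"]
    d=np.linalg.inv(K)@[u,v,1]; d=d[:2]; r=np.linalg.norm(d); s=r
    for _ in range(30): s=r/(1+k*s*s)
    d=d*s/r if r>0 else d
    R=V[:3,:3]; return -R.T@V[:3,3], R.T@np.array([d[0],-d[1],-1])
def at(n,u,v,z):
    o,d=ray(n,u,v); return o+d*(z-o[2])/d[2]
def proj(n,p):
    c=camera_info(n);K=np.array(c["intrinsics"]);V=np.array(c["view"]);q=V[:3,:3]@np.array(p)+V[:3,3]
    s=np.array([q[0],-q[1]])/-q[2]; s=s*(1+c["k1"]*(s@s)); return (K@[*s,1])[:2]
E
python3 - <<'E'
from h import *
for n in("scene","top"):
    im=grab_frame(n)[:,:,::-1]; cv2.imwrite(f"pics/{n}0.png",im)
    cv2.imwrite(f"pics/{n}0b.png",cv2.resize(im,(800,600),interpolation=cv2.INTER_CUBIC))
    o,_=ray(n,256,192); print(n,o.round(),at(n,256,192,0).round(),camera_info(n)["k1"],camera_info(n)["intrinsics"])
print(monitor.state())
E
```

```text
scene [1068.  902.  831.] [ 483. -249.    0.] 0.045006052829102146 [[399.63604143   0.         263.12249484]
 [  0.         399.63604143 203.61993743]
 [  0.           0.           1.        ]]
top [ 462.   48. 1506.] [607.  42.   0.] -0.07815725846819864 [[422.27477502   0.         252.0750466 ]
 [  0.         422.27477502 186.33511683]
 [  0.           0.           1.        ]]
{'clock': 0.1, 'qpos': array([-7.58934044e+01,  1.79868532e+01,  2.58304663e+00,  7.46916920e+01,
        2.10319003e-04,  8.20022536e+01]), 'qd': array([ 0.02514741, -0.04862515,  0.14246913, -0.09930266, -0.00611581,
        0.01483424]), 'joint_efforts': array([ 2.19702233e-03, -4.81724846e+01,  2.99244958e+01,  1.27176539e-02,
       -1.36675812e-04, -1.34163648e-05]), 'position': array([ 216.26113213, -532.31157793,  249.49140527]), 'tool_rot': array([[ 9.26500165e-01,  3.76294142e-01, -4.02674569e-04],
       [ 3.76294284e-01, -9.26498784e-01,  1.61739493e-03],
       [ 2.35538739e-04, -1.65004081e-03, -9.99998611e-01]]), 'contact_force': array([ 0.20059666, -0.12771876, -0.40275334]), 'ft_torque': array([ 0.00058015, -0.01950067, -0.00929059]), 'gripper_force': 0.0, 'grip_width': 85.55608811470834}
```

View pics/scene0b.png

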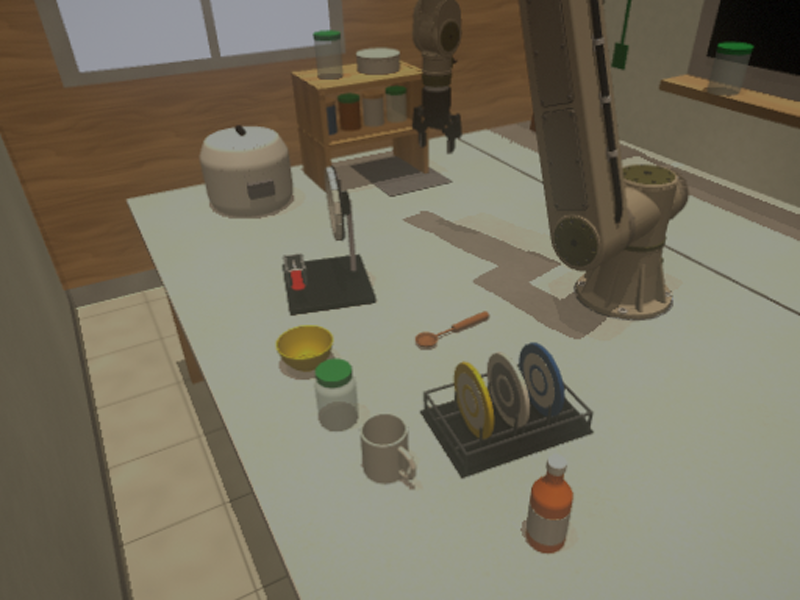

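View pics/top0b.png

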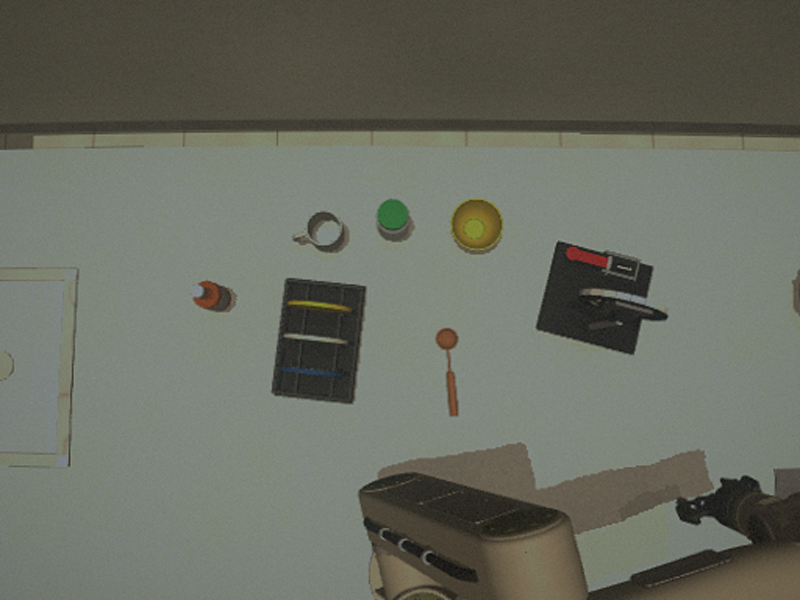

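The scene view shows the rack with the blue plate in the slot nearest the robot (540,380), and the patterned faces towards the camera. In the top view, the blue plate is at (315,372). The stand is at about (600,300) with the red pad at (573,254). I'll enlarge both.

```bash
python3 - <<'E'
import cv2
im=cv2.imread("pics/top0.png")
for nm,(x,y) in dict(st=(335,143),rk=(160,170)).items():
    c=cv2.resize(im[y:y+100,x:x+100],(600,600),interpolation=cv2.INTER_CUBIC)
    cv2.imwrite(f"pics/{nm}.png",cv2.convertScaleAbs(c,alpha=1.6))
E
```

```text
(no output)
```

View pics/st.png

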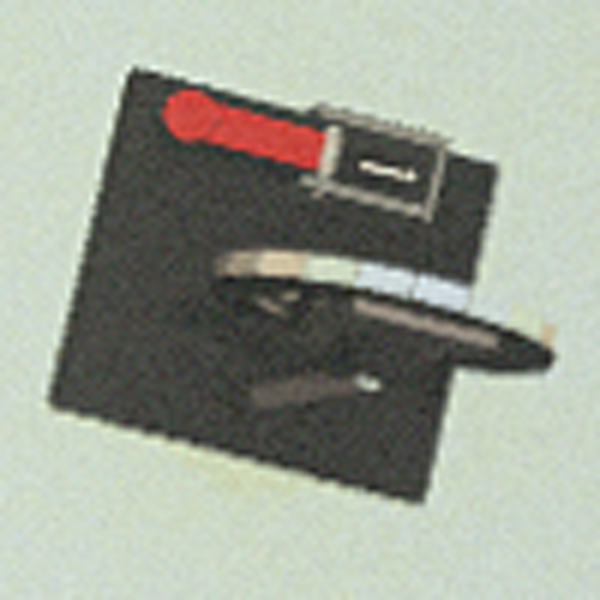

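View pics/rk.png

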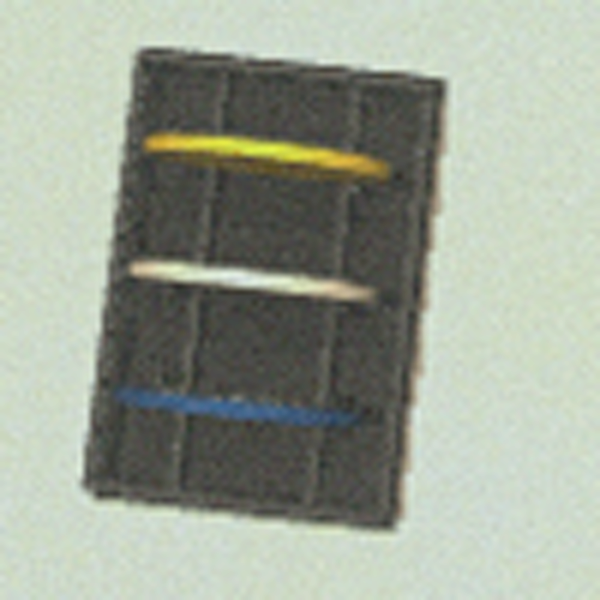

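Stand crop: slab corners (132,72), (497,162), (424,502), (50,405), and the pad centre at (190,115). Rack crop: the blue plate runs from (118,396) to (362,418), with white and yellow parallel above it.

```bash
python3 - <<'E'
from h import *
g=lambda o,p,z: at("top",o[0]+(p[0]+.5)/6-.5,o[1]+(p[1]+.5)/6-.5,z)
S=(335,143);R=(160,170)
C=[g(S,p,18) for p in[(132,72),(497,162),(424,502),(50,405)]]
print("slab",np.round(C,1)[:,:2].tolist(),[round(float(np.linalg.norm(C[i]-C[i-3])),1) for i in range(4)])
L=np.array([[70,-115],[70,115],[-140,115],[-140,-115]],float) # stand coords: which img corner: FL=(-140,-115)
L=np.array([[-140,-115],[-140,115],[70,115],[70,-115]],float)
W=np.array(C)[:,:2]
Lc,Wc=L-L.mean(0),W-W.mean(0)
a=np.arctan2((Lc[:,0]*Wc[:,1]-Lc[:,1]*Wc[:,0]).sum(),(Lc*Wc).sum())
Rm=np.array([[np.cos(a),-np.sin(a)],[np.sin(a),np.cos(a)]]); t=W.mean(0)-Rm@L.mean(0)
print("yaw",np.degrees(a),"org",t,"res",np.round(W-(L@Rm.T+t),1).tolist())
for n,q in dict(spot=(-150,0),lens=(0,0),pad=(-110,-85),hinge=(-110,0)).items(): print(n,Rm@q+t)
print("pad img z62",g(S,(190,115),62))
for n,e1,e2 in(("b",(118,396),(362,418)),("w",(128,268),(378,296)),("y",(145,143),(390,170))):
    A,B=g(R,e1,81),g(R,e2,81); d=A-B; print(n,((A+B)/2).round(1),np.linalg.norm(d).round(1),"normal yaw",np.degrees(np.arctan2(-d[0],d[1])).round(1))
for z in(0,20,62):
    K=[g(R,p,z) for p in[(138,50),(444,78),(397,527),(88,490)]]
    print("rack",z,np.mean(K,0).round(1),[round(float(np.linalg.norm(K[i]-K[i-1])),1) for i in range(4)],[np.degrees(np.arctan2(*(K[i]-K[j])[[1,0]])).round(1) for i,j in((0,3),(1,2))])
E
```

```text
slab [[740.7, -318.3], [687.1, -538.2], [484.2, -486.3], [541.5, -264.7]] [226.3, 209.4, 228.9, 206.2]
yaw 165.62572553736996 org [ 579.47304623 -393.18650641] res [[-3.0, -1.8], [0.6, 1.1], [1.1, 0.9], [1.3, -0.3]]
spot [ 724.77725485 -430.42475233]
lens [ 579.47304623 -393.18650641]
pad [ 707.13113857 -338.15550187]
hinge [ 686.02946588 -420.49455341]
pad img z62 [ 707.27658871 -340.70682364   62.        ]
b [445.3 232.1  81. ] 137.8 normal yaw -4.8
w [515.3 225.8  81. ] 142.1 normal yaw -6.1
y [586.2 218.6  81. ] 139.9 normal yaw -6.1
rack 0 [516.9 227.8   0. ] [263.4, 185.0, 267.5, 184.3] [np.float64(-5.4), np.float64(-5.5)]
rack 20 [516.1 225.4  20. ] [259.9, 182.5, 263.9, 181.8] [np.float64(-5.4), np.float64(-5.5)]
rack 62 [514.6 220.4  62. ] [252.6, 177.4, 256.5, 176.7] [np.float64(-5.4), np.float64(-5.5)]
```

servo_tool(
  deltas=[
    {"jaw": 0,"dp": [29,-18,0],"dr": [0,0,0]},
    {"jaw": 0,"dp": [29,-18,0],"dr": [0,0,0]},
    {"jaw": 0,"dp": [29,-18,0],"dr": [0,0,0]},
    {"jaw": 0,"dp": [29,-18,0],"dr": [0,0,0]},
    {"jaw": 0,"dp": [29,-18,0],"dr": [0,0,0]},
    {"jaw": 0,"dp": [29,-18,0],"dr": [0,0,0]},
    {"jaw": 0,"dp": [29,-18,0],"dr": [0,0,0]},
    {"jaw": 0,"dp": [29,-18,0],"dr": [0,0,0]},
    {"jaw": 0,"dp": [29,-18,0],"dr": [0,0,0]},
    {"jaw": 0,"dp": [29,-18,0],"dr": [0,0,0]},
    {"jaw": 0,"dp": [29,-18,0],"dr": [0,0,0]},
    {"jaw": 0,"dp": [29,-18,0],"dr": [0,0,0]},
    {"jaw": 0,"dp": [29,-18,0],"dr": [0,0,0]},
    {"jaw": 0,"dp": [29,-18,0],"dr": [0,0,0]},
  ],
)

```text
clock: 1.5
position: [498.1, -145.1, 249.9]
tool_rot: [[0.926, 0.376, -0.001], [0.376, -0.926, 0.0], [-0.001, -0.0, -1.0]]
contact_force: [0.2, 0.3, 0.3]
grip_width: 0.1
gripper_force: 0.0
```

```bash
cat >> h.py <<'E'
import pickle,os
def log():
    s=monitor.state(); D=pickle.load(open("d.pkl","rb")) if os.path.exists("d.pkl") else []
    D.append((s["qpos"],s["position"],s["tool_rot"])); pickle.dump(D,open("d.pkl","wb"))
    print(s["clock"],s["qpos"].round(2),s["position"].round(1),s["contact_force"].round(1),"w",round(s["grip_width"],1),"g",round(s["gripper_force"],1)); print(s["tool_rot"].round(3).tolist()); return s
E
python3 -c "from h import *;log()"
```

```text
1.5 [-2.5110e+01  1.1740e+01 -5.6400e+00  7.2660e+01 -1.0000e-02  1.3278e+02] [ 498.1 -145.1  249.9] [0.2 0.3 0.3] w 0.1 g 0.0
[[0.926, 0.376, -0.001], [0.376, -0.926, 0.0], [-0.001, -0.0, -1.0]]
```

servo_tool(
  deltas=[
    {"jaw": 0,"dp": [0,0,0],"dr": [0,0,-6]},
    {"jaw": 0,"dp": [0,0,0],"dr": [0,0,-6]},
    {"jaw": 0,"dp": [0,0,0],"dr": [0,0,-6]},
    {"jaw": 0,"dp": [0,0,0],"dr": [0,0,-6]},
    {"jaw": 0,"dp": [0,0,0],"dr": [0,0,-6]},
    {"jaw": 0,"dp": [0,0,0],"dr": [0,0,-6]},
    {"jaw": 0,"dp": [0,0,0],"dr": [0,0,-6]},
    {"jaw": 0,"dp": [0,0,0],"dr": [0,0,-6]},
    {"jaw": 0,"dp": [0,0,0],"dr": [0,0,-5.5]},
  ],
)

```text
clock: 2.4
position: [497.4, -146.4, 249.8]
tool_rot: [[0.245, 0.97, -0.001], [0.97, -0.245, 0.0], [0.0, -0.001, -1.0]]
contact_force: [0.2, -0.1, -0.5]
grip_width: -0.1
gripper_force: 0.0
```

```bash
python3 -c "from h import *;log()"
```

```text
2.4 [-25.27  11.72  -5.67  72.66  -0.    78.89] [ 497.4 -146.4  249.8] [ 0.2 -0.1 -0.5] w -0.1 g 0.0
[[0.245, 0.97, -0.001], [0.97, -0.245, 0.0], [0.0, -0.001, -1.0]]
```

servo_tool(
  deltas=[
    {"jaw": 0,"dp": [0,0,0],"dr": [0,-5,0]},
    {"jaw": 0,"dp": [0,0,0],"dr": [0,-5,0]},
    {"jaw": 0,"dp": [0,0,0],"dr": [0,-5,0]},
    {"jaw": 0,"dp": [0,0,0],"dr": [0,-5,0]},
  ],
)

```text
clock: 2.8
position: [497.6, -146.6, 250.3]
tool_rot: [[0.234, 0.969, -0.086], [0.909, -0.249, -0.335], [-0.345, 0.0, -0.938]]
contact_force: [0.6, 1.4, -0.8]
grip_width: 0.2
gripper_force: 0.0
```

```bash
python3 -c "from h import *;log()"
```

```text
2.8 [-14.52  12.64  -6.88  70.42 -20.2   89.88] [ 497.6 -146.6  250.3] [ 0.6  1.4 -0.8] w 0.2 g 0.0
[[0.234, 0.969, -0.086], [0.909, -0.249, -0.335], [-0.345, 0.0, -0.938]]
```

servo_tool(
  deltas=[
    {"jaw": 0,"dp": [0,0,0],"dr": [0,-5,0]},
    {"jaw": 0,"dp": [0,0,0],"dr": [0,-5,0]},
    {"jaw": 0,"dp": [0,0,0],"dr": [0,-5,0]},
    {"jaw": 0,"dp": [0,0,0],"dr": [0,-5,0]},
  ],
)

```text
clock: 3.2
position: [497.7, -146.3, 250.3]
tool_rot: [[0.19, 0.969, -0.16], [0.74, -0.248, -0.625], [-0.645, 0.001, -0.764]]
contact_force: [0.4, 0.1, 0.1]
grip_width: 0.3
gripper_force: 0.0
```

```bash
cat > fk.py <<'E'
import numpy as np, pickle
from scipy.optimize import least_squares
from scipy.spatial.transform import Rotation as Ro
E=lambda a,t: Ro.from_rotvec(np.radians(t)*np.array(a)).as_matrix()
R0=np.array([[0,0,1],[0,-1,0],[1,0,0]],float)
def fk(p,q,s5=1):
    ox,h,a2x,a2z,a3x,a3z,lat,l5,L=p
    A=E([0,0,1],q[0]);B=A@E([0,1,0],q[1]);C=B@E([0,-1,0],q[2]);D=C@E([0,1,0],q[3]);F=D@E([0,0,s5],q[4]);G=F@E([1,0,0],q[5])
    return A@[ox,lat,h]+B@[a2x,0,a2z]+C@[a3x,0,a3z]+D@[l5,0,0]+F@[L,0,0], G@R0
def fit():
    D=pickle.load(open("d.pkl","rb")); best=None
    f=lambda p: np.r_[np.concatenate([fk(p,q,s)[0]-x for q,x,_ in D]), (p-pr)*.003]
    pr=np.array([0,200,0,400,400,0,80,50,250.])
    for s in(1,-1):
        r=least_squares(f,pr); e=np.abs(f(r.x)[:-9]).max()
        rot=max(np.abs(fk(r.x,q,s)[1]-R).max() for q,_,R in D)
        print(s,r.x.round(1),"poserr",e.round(2),"rot",round(rot,3))
        if best is None or rot<best[0]: best=(rot,r.x,s)
    return best[1],best[2]
LO=[-158,-49,-58.5,-126,-84,-179.9];HI=[158,96,72,133.5,85.5,179.9]
def ik(P,S,x,R,q0):
    g=lambda q:(lambda a:np.r_[(a[0]-x)/5,20*Ro.from_matrix(a[1].T@R).as_rotvec()])(fk(P,q,S))
    r=least_squares(g,np.clip(q0,LO,HI),bounds=(LO,HI)); a=fk(P,r.x,S)
    return r.x,np.linalg.norm(a[0]-x),np.degrees(np.linalg.norm(Ro.from_matrix(a[1].T@R).as_rotvec()))
E
python3 - <<'E'
from h import *; log()
from fk import *; fit()
E
```

```text
3.2 [ -5.35  18.09  -6.77  72.66 -39.61 101.74] [ 497.7 -146.3  250.3] [0.4 0.1 0.1] w 0.3 g 0.0
[[0.19, 0.969, -0.16], [0.74, -0.248, -0.625], [-0.645, 0.001, -0.764]]
1 [  0.9 246.4  17.3 431.  397.8  92.5  80.  103.3 281.2] poserr 0.04 rot 1.939
-1 [1012.9  200.9 -109.4  261.  -430.4 -118.8   80.   525.  -281.1] poserr 0.28 rot 1.939
```

```bash
python3 - <<'E'
import fk; from fk import *
D=pickle.load(open("d.pkl","rb"))
fk.R0=np.eye(3)
P=[.9,246.4,17.3,431,397.8,92.5,80,103.3,281.2]
print([ (fk.fk(P,q)[1].T@R).round(2).tolist() for q,_,R in D][::3])
fk.R0=(fk.fk(P,D[-1][0])[1].T@D[-1][2]).round()
open("fk.py","a").write(f"R0=np.array({fk.R0.tolist()})\n")
P,S=fit(); pickle.dump((P,S),open("p.pkl","wb"))
n=np.array([.969,-.248,0]);u=np.array([.248,.969,0]);Z=np.array([0,0,1.])
def frame(t,y=n):
    z=-Z*np.cos(np.radians(t))-u*np.sin(np.radians(t)); return np.c_[np.cross(y,z),y,z]
q=D[-1][0]
for t in(0,20,30,40,50,60):
    F=frame(t); x1=np.array([707,-339.5,62+40])-19*F[:,2]; x2=x1-[0,0,72]; x3=np.array([725,-430.5,220])-31*F[:,2]
    for nm,x in(("hov",x1),("pr",x2),("hold",x3)):
        a,e,r=ik(P,S,x,F,q); print(t,nm,a.round(0),round(e,1),round(r,1))
E
```

```text
Traceback (most recent call last):
AttributeError: 'function' object has no attribute 'fk'
```

```bash
python3 - <<'E'
import fk as M; from fk import E,np,pickle,ik,fit
D=pickle.load(open("d.pkl","rb"))
M.R0=np.eye(3)
P=[.9,246.4,17.3,431,397.8,92.5,80,103.3,281.2]
Q=[(M.fk(P,q)[1].T@R).round(2) for q,_,R in D]; print(Q[0].tolist(),Q[-1].tolist())
M.R0=Q[-1].round()
open("fk.py","a").write(f"R0=np.array({M.R0.tolist()})\n")
P,S=fit(); pickle.dump((P,S),open("p.pkl","wb"))
n=np.array([.969,-.248,0]);u=np.array([.248,.969,0]);Z=np.array([0,0,1.])
def frame(t,y=n):
    z=-Z*np.cos(np.radians(t))-u*np.sin(np.radians(t)); return np.c_[np.cross(y,z),y,z]
q=D[-1][0]
for t in(0,20,30,40,50,60):
    F=frame(t); x1=np.array([707,-339.5,62+40])-19*F[:,2]; x2=x1-[0,0,72]; x3=np.array([725,-430.5,220])-31*F[:,2]
    for nm,x in(("hov",x1),("pr",x2),("hold",x3)):
        a,e,r=ik(P,S,x,F,q); print(t,nm,a.round(0),round(e,1),round(r,1))
E
```

```text
[[-0.0, -0.0, 1.0], [0.0, 1.0, 0.0], [-1.0, -0.0, 0.0]] [[-0.0, -0.0, 1.0], [0.0, 1.0, 0.0], [-1.0, 0.0, 0.0]]
1 [  0.9 246.4  17.3 431.  397.8  92.5  80.  103.3 281.2] poserr 0.04 rot 0.0
-1 [1012.9  200.9 -109.4  261.  -430.4 -118.8   80.   525.  -281.1] poserr 0.28 rot 1.269
0 hov [-32.  58.  50.  83.   0.  73.] 0.0 0.0
0 pr [-32.  57.  40.  73.   0.  73.] 0.0 0.0
0 hold [-36.  60.  72.  90.   1.  68.] 5.8 12.5
20 hov [-24.  52.  38.  72. -20.  80.] 0.0 0.0
20 pr [-24.  54.  30.  63. -20.  80.] 0.0 0.0
20 hold [-29.  61.  72.  89. -19.  72.] 3.1 6.6
30 hov [-21.  52.  34.  69. -30.  83.] 0.0 0.0
30 pr [-21.  54.  28.  60. -30.  83.] 0.0 0.0
30 hold [-26.  62.  72.  88. -29.  75.] 1.8 4.1
40 hov [-17.  53.  32.  67. -40.  86.] 0.0 0.0
40 pr [-17.  56.  27.  59. -40.  86.] 0.0 0.0
40 hold [-23.  65.  72.  88. -40.  78.] 0.8 1.8
50 hov [-15.  56.  32.  66. -50.  90.] 0.0 0.0
50 pr [-15.  59.  28.  59. -50.  90.] 0.0 0.0
50 hold [-20.  67.  71.  88. -50.  81.] 0.0 0.0
60 hov [-12.  60.  33.  67. -60.  94.] 0.0 0.0
60 pr [-12.  64.  30.  60. -60.  94.] 0.0 0.0
60 hold [-18.  62.  55.  78. -60.  83.] 0.0 0.0
```

```bash
cat >> h.py <<'E'
def to(x,R=None,p0=None,R0=None):
    from scipy.spatial.transform import Rotation as Ro
    s=monitor.state(); R0=s["tool_rot"] if R0 is None else R0; p0=s["position"] if p0 is None else p0
    R=R0 if R is None else R
    print("dp in start axes",(R0.T@(x-p0)).round(1),"in end axes",(R.T@(x-p0)).round(1),"dr",np.degrees(Ro.from_matrix(R0.T@R).as_rotvec()).round(2))
n=np.array([.969,-.248,0]);u=np.array([.248,.969,0]);Z=np.array([0,0,1.])
def frame(t,y=n):
    z=-Z*np.cos(np.radians(t))-u*np.sin(np.radians(t)); return np.c_[np.cross(y,z),y,z]
E
python3 - <<'E'
from h import *
F=frame(25); tip=19*F[:,2]; w=[np.array(a)-tip for a in([690,-170,180],[707,-339.5,90],[707,-339.5,30])]
to(w[0],F); to(w[1],F,w[0],F); to(w[2],F,w[1],F)
E
```

```text
dp in start axes [ 59.4 192.1  19.5] in end axes [ 52.1 192.2  34.3] dr [ 0.02 15.19 -0.03]
dp in start axes [-107.    58.5  149.2] in end axes [-107.    58.5  149.2] dr [0. 0. 0.]
dp in start axes [25.4  0.  54.4] in end axes [25.4  0.  54.4] dr [0. 0. 0.]
```

servo_tool(
  deltas=[
    {"jaw": 0,"dp": [0,0,0],"dr": [0,5,0]},
    {"jaw": 0,"dp": [0,0,0],"dr": [0,5,0]},
    {"jaw": 0,"dp": [0,0,0],"dr": [0,5.2,0]},
    {"jaw": 0,"dp": [6.5,24,4.3],"dr": [0,0,0]},
    {"jaw": 0,"dp": [6.5,24,4.3],"dr": [0,0,0]},
    {"jaw": 0,"dp": [6.5,24,4.3],"dr": [0,0,0]},
    {"jaw": 0,"dp": [6.5,24,4.3],"dr": [0,0,0]},
    {"jaw": 0,"dp": [6.5,24,4.3],"dr": [0,0,0]},
    {"jaw": 0,"dp": [6.5,24,4.3],"dr": [0,0,0]},
    {"jaw": 0,"dp": [6.5,24,4.3],"dr": [0,0,0]},
    {"jaw": 0,"dp": [6.5,24,4.3],"dr": [0,0,0]},
    {"jaw": 0,"dp": [0,0,0],"dr": [0,0,0]},
  ],
)

```text
clock: 4.4
position: [693.1, -162.6, 193.8]
tool_rot: [[0.225, 0.969, -0.107], [0.88, -0.249, -0.406], [-0.419, -0.003, -0.908]]
contact_force: [1.6, 0.7, -0.4]
grip_width: 0.1
gripper_force: 0.0
```

servo_tool(
  deltas=[
    {"jaw": 0,"dp": [-10.7,5.9,14.9],"dr": [0,0,0]},
    {"jaw": 0,"dp": [-10.7,5.9,14.9],"dr": [0,0,0]},
    {"jaw": 0,"dp": [-10.7,5.9,14.9],"dr": [0,0,0]},
    {"jaw": 0,"dp": [-10.7,5.9,14.9],"dr": [0,0,0]},
    {"jaw": 0,"dp": [-10.7,5.9,14.9],"dr": [0,0,0]},
    {"jaw": 0,"dp": [-10.7,5.9,14.9],"dr": [0,0,0]},
    {"jaw": 0,"dp": [-10.7,5.9,14.9],"dr": [0,0,0]},
    {"jaw": 0,"dp": [-10.7,5.9,14.9],"dr": [0,0,0]},
    {"jaw": 0,"dp": [-10.7,5.9,14.9],"dr": [0,0,0]},
    {"jaw": 0,"dp": [-10.7,5.9,14.9],"dr": [0,0,0]},
    {"jaw": 0,"dp": [0,0,0],"dr": [0,0,0]},
  ],
)

```text
clock: 5.5
position: [708.2, -334.4, 104.5]
tool_rot: [[0.227, 0.968, -0.107], [0.879, -0.251, -0.406], [-0.42, -0.002, -0.908]]
contact_force: [-0.2, -0.3, -0.7]
grip_width: -0.1
gripper_force: 0.0
```

```bash
python3 - <<'E'
from h import *
s=log(); tip=s["position"]+19*s["tool_rot"][:,2]; print("tip",tip)
to(np.array([707,-339.5,30])-19*frame(25)[:,2],frame(25))
im=grab_frame("scene")[:,:,::-1]
u_,v=proj("scene",tip).astype(int); print(u_,v)
y0,x0=max(v-60,0),u_-60
a=cv2.resize(im[y0:y0+100,x0:x0+130],(780,600),interpolation=cv2.INTER_CUBIC); print(x0,y0)
cv2.imwrite("pics/hov.png",cv2.convertScaleAbs(a,alpha=1.5))
E
```

```text
5.5 [-22.58  43.76  20.93  63.6  -24.56  81.18] [ 708.2 -334.4  104.5] [-0.2 -0.3 -0.7] w -0.1 g 0.0
[[0.227, 0.968, -0.107], [0.879, -0.251, -0.406], [-0.42, -0.002, -0.908]]
tip [ 706.1157781  -342.09065906   87.30066142]
dp in start axes [26.6  0.3 50.9] in end axes [26.8  0.1 50.8] dr [-0.2  -0.2  -0.13]
189 176
129 116
```

View pics/hov.png

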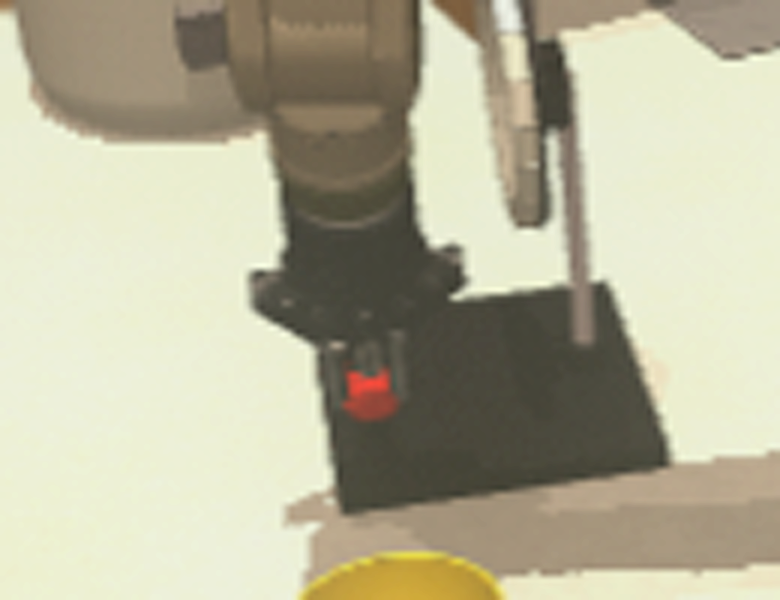

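The closed fingertips (370,360) stand right above the red pad (370,395). I'll press straight down.

servo_tool(
  deltas=[
    {"jaw": 0,"dp": [2.6,0,5],"dr": [0,0,0]},
    {"jaw": 0,"dp": [2.6,0,5],"dr": [0,0,0]},
    {"jaw": 0,"dp": [2.6,0,5],"dr": [0,0,0]},
    {"jaw": 0,"dp": [2.6,0,5],"dr": [0,0,0]},
    {"jaw": 0,"dp": [2.6,0,5],"dr": [0,0,0]},
    {"jaw": 0,"dp": [2.6,0,5],"dr": [0,0,0]},
    {"jaw": 0,"dp": [2.6,0,5],"dr": [0,0,0]},
    {"jaw": 0,"dp": [2.6,0,5],"dr": [0,0,0]},
    {"jaw": 0,"dp": [0,0,0],"dr": [0,0,0]},
  ],
)

```text
clock: 6.45
position: [709.0, -329.5, 60.0]
tool_rot: [[0.225, 0.969, -0.106], [0.88, -0.249, -0.405], [-0.419, -0.002, -0.908]]
contact_force: [0.1, 0.3, -0.1]
grip_width: 0.3
gripper_force: 0.0
```

servo_tool(
  deltas=[
    {"jaw": 0,"dp": [1.3,0,2.5],"dr": [0,0,0]},
    {"jaw": 0,"dp": [1.3,0,2.5],"dr": [0,0,0]},
    {"jaw": 0,"dp": [1.3,0,2.5],"dr": [0,0,0]},
    {"jaw": 0,"dp": [0,0,0],"dr": [0,0,0]},
  ],
)

```text
clock: 6.85
position: [709.6, -329.3, 52.8]
tool_rot: [[0.225, 0.969, -0.105], [0.879, -0.249, -0.406], [-0.419, -0.001, -0.908]]
contact_force: [0.2, 0.6, -0.5]
grip_width: 0.3
gripper_force: 0.0
```

servo_tool(
  deltas=[
    {"jaw": 0,"dp": [1,0,2.2],"dr": [0,0,0]},
    {"jaw": 0,"dp": [1,0,2.2],"dr": [0,0,0]},
    {"jaw": 0,"dp": [0,0,0],"dr": [0,0,0]},
  ],
)

```text
clock: 7.15
position: [709.7, -329.3, 48.1]
tool_rot: [[0.225, 0.969, -0.105], [0.879, -0.249, -0.406], [-0.419, -0.001, -0.908]]
contact_force: [0.7, 0.2, -0.2]
grip_width: 0.3
gripper_force: 0.0
```

```bash
python3 - <<'E'
from h import *
s=log()
im=grab_frame("scene")[:,:,::-1]
a=cv2.resize(im[140:220,140:250],(770,560),interpolation=cv2.INTER_CUBIC)
cv2.imwrite("pics/pr.png",cv2.convertScaleAbs(a,alpha=1.5))
E
```

```text
7.15 [-22.19  45.87  16.75  57.33 -24.55  81.42] [ 709.7 -329.3   48.1] [ 0.7  0.2 -0.2] w 0.3 g 0.0
[[0.225, 0.969, -0.105], [0.879, -0.249, -0.406], [-0.419, -0.001, -0.908]]
```

View pics/pr.png

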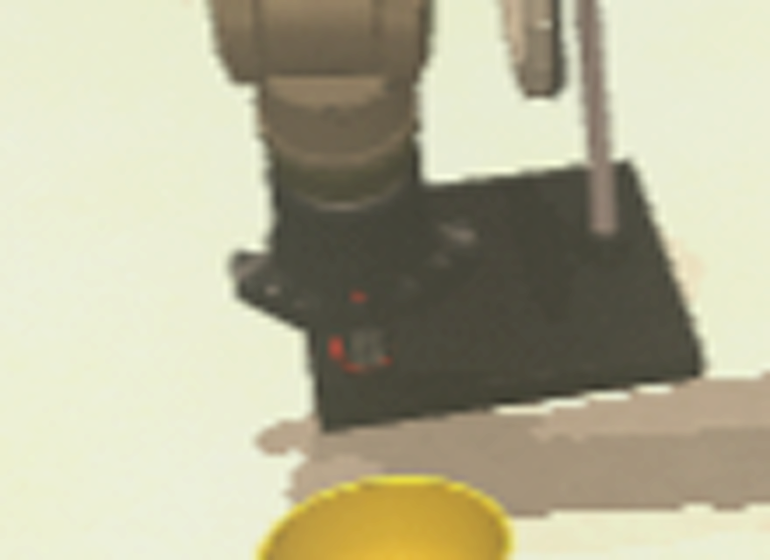

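The fingertip sits on the pad (360,350). There's no reaction force yet, so I'll push a little further.

servo_tool(
  deltas=[
    {"jaw": 0,"dp": [0.8,0,1.8],"dr": [0,0,0]},
    {"jaw": 0,"dp": [0.8,0,1.8],"dr": [0,0,0]},
    {"jaw": 0,"dp": [0,0,0],"dr": [0,0,0]},
  ],
)

```text
clock: 7.5
position: [710.3, -329.8, 46.8]
tool_rot: [[0.226, 0.969, -0.103], [0.878, -0.248, -0.408], [-0.421, 0.002, -0.907]]
contact_force: [-3.0, 1.6, 8.2]
grip_width: -0.5
gripper_force: 3.5
```

It has reached the stop at 8 N. Now I'll retreat and look.

servo_tool(
  deltas=[
    {"jaw": 0,"dp": [-2.1,0,-4.5],"dr": [0,0,0]},
    {"jaw": 0,"dp": [-4.2,0,-9.1],"dr": [0,0,0]},
    {"jaw": 0,"dp": [-8.4,0,-18],"dr": [0,0,0]},
    {"jaw": 0,"dp": [-12,0,-27],"dr": [0,0,0]},
    {"jaw": 0,"dp": [-12,0,-27],"dr": [0,0,0]},
    {"jaw": 0,"dp": [-12,0,-27],"dr": [0,0,0]},
    {"jaw": 0,"dp": [-12,0,-27],"dr": [0,0,0]},
    {"jaw": 30,"dp": [0,0,0],"dr": [0,0,0]},
  ],
)

```text
clock: 8.3
position: [712.5, -328.9, 204.7]
tool_rot: [[0.23, 0.969, -0.096], [0.877, -0.249, -0.41], [-0.421, 0.01, -0.907]]
contact_force: [0.7, -0.3, 1.1]
grip_width: 13.0
gripper_force: 0.0
```

```bash
python3 - <<'E'
from h import *
s=log()
im=grab_frame("scene")[:,:,::-1]
a=cv2.resize(im[150:210,160:250],(780,520),interpolation=cv2.INTER_CUBIC)
cv2.imwrite("pics/up.png",cv2.convertScaleAbs(a,alpha=1.5))
print("down pad expected",((proj("scene",[707,-339.5,33])-[160,150])*8.67).round(),"up",((proj("scene",[707,-339.5,62])-[160,150])*8.67).round())
E
```

```text
8.3 [-22.07  41.4   30.57  75.07 -24.6   81.55] [ 712.5 -328.9  204.7] [ 0.7 -0.3  1.1] w 13.0 g 0.0
[[0.23, 0.969, -0.096], [0.877, -0.249, -0.41], [-0.421, 0.01, -0.907]]
down pad expected [272. 344.] up [264. 286.]
```

View pics/up.png

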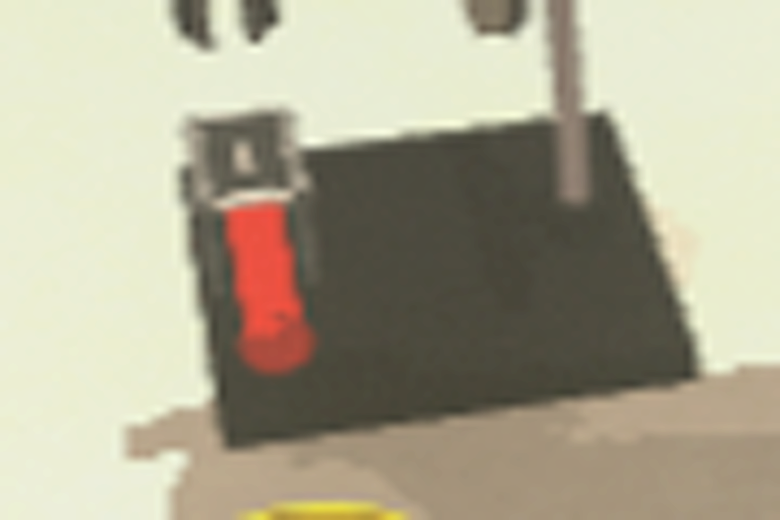

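The pad shows at (276,345), which matches the predicted "down" position (272,344), so the lever is latched. On to the rack.

```bash
python3 - <<'E'
from h import *
from fk import ik,pickle
P,S=pickle.load(open("p.pkl","rb"))
a=np.radians(174.4); y=np.array([np.cos(a),np.sin(a),0]); F=np.c_[np.cross(y,-Z),y,-Z]
for z in(280,112): print(ik(P,S,[446,232,z],F,[18,20,0,72,0,-66]))
to(np.array([446,232,280.]),frame(0)); s=monitor.state(); to(np.array([446,232,280.]),F,R0=frame(0))
E
```

```text
(array([ 1.83261321e+01,  9.33292991e+00, -4.38481795e+00,  7.62822521e+01,
       -3.75247143e-12, -6.60738679e+01]), np.float64(4.2635140969386046e-11), np.float64(2.3695917802480626e-11))
(array([ 1.83261321e+01,  1.40300829e+01, -2.27215763e+01,  5.32483408e+01,
       -9.57272226e-12, -6.60738679e+01]), np.float64(5.970291776419477e-11), np.float64(8.23871907962105e-11))
dp in start axes [ 398.7 -396.3 -273.8] in end axes [ 477.2 -396.6  -78.3] dr [ 0.36 24.86 -0.12]
dp in start axes [ 477.2 -396.6  -78.3] in end axes [-531.9  319.2  -78.3] dr [  0.     0.   171.24]
```

servo_tool(
  deltas=[
    {"jaw": 40,"dp": [20,-20,-14],"dr": [0,0,0]},
    {"jaw": 40,"dp": [27,-27,-18.5],"dr": [0,0,0]},
    {"jaw": 40,"dp": [27,-27,-18.5],"dr": [0,0,0]},
    {"jaw": 40,"dp": [27,-27,-18.5],"dr": [0,0,0]},
    {"jaw": 40,"dp": [27,-27,-18.5],"dr": [0,0,0]},
    {"jaw": 40,"dp": [27,-27,-18.5],"dr": [0,0,0]},
    {"jaw": 40,"dp": [27,-27,-18.5],"dr": [0,0,0]},
    {"jaw": 40,"dp": [27,-27,-18.5],"dr": [0,0,0]},
    {"jaw": 40,"dp": [27,-27,-18.5],"dr": [0,0,0]},
    {"jaw": 40,"dp": [27,-27,-18.5],"dr": [0,0,0]},
    {"jaw": 40,"dp": [27,-27,-18.5],"dr": [0,0,0]},
    {"jaw": 40,"dp": [27,-27,-18.5],"dr": [0,0,0]},
    {"jaw": 40,"dp": [27,-27,-18.5],"dr": [0,0,0]},
    {"jaw": 40,"dp": [27,-27,-18.5],"dr": [0,0,0]},
    {"jaw": 40,"dp": [20,-20,-14],"dr": [0,0,0]},
    {"jaw": 40,"dp": [0,0,0],"dr": [0,5,0]},
    {"jaw": 40,"dp": [0,0,0],"dr": [0,5,0]},
    {"jaw": 40,"dp": [0,0,0],"dr": [0,5,0]},
    {"jaw": 40,"dp": [0,0,0],"dr": [0,5,0]},
    {"jaw": 40,"dp": [0,0,0],"dr": [0,5,0]},
  ],
)

```text
clock: 10.35
position: [447.4, 222.3, 276.6]
tool_rot: [[0.248, 0.969, 0.001], [0.969, -0.248, 0.006], [0.006, -0.001, -1.0]]
contact_force: [-0.7, -0.2, 0.4]
grip_width: 40.3
gripper_force: 0.0
```

servo_tool(
  deltas=[
    {"jaw": 40,"dp": [0,0,0],"dr": [0,0,-8]},
    {"jaw": 40,"dp": [0,0,0],"dr": [0,0,-8]},
    {"jaw": 40,"dp": [0,0,0],"dr": [0,0,-8]},
    {"jaw": 40,"dp": [0,0,0],"dr": [0,0,-8]},
    {"jaw": 40,"dp": [0,0,0],"dr": [0,0,-8]},
    {"jaw": 40,"dp": [0,0,0],"dr": [0,0,-8]},
    {"jaw": 40,"dp": [0,0,0],"dr": [0,0,-8]},
    {"jaw": 40,"dp": [0,0,0],"dr": [0,0,-8]},
    {"jaw": 40,"dp": [0,0,0],"dr": [0,0,-8]},
    {"jaw": 40,"dp": [0,0,0],"dr": [0,0,-8]},
    {"jaw": 40,"dp": [0,0,0],"dr": [0,0,-8]},
    {"jaw": 40,"dp": [0,0,0],"dr": [0,0,-8]},
    {"jaw": 40,"dp": [0,0,0],"dr": [0,0,-8]},
    {"jaw": 40,"dp": [0,0,0],"dr": [0,0,-8]},
    {"jaw": 40,"dp": [0,0,0],"dr": [0,0,-8]},
    {"jaw": 40,"dp": [0,0,0],"dr": [0,0,-8]},
    {"jaw": 40,"dp": [0,0,0],"dr": [0,0,-8]},
    {"jaw": 40,"dp": [0,0,0],"dr": [0,0,-8]},
    {"jaw": 40,"dp": [0,0,0],"dr": [0,0,-8]},
    {"jaw": 40,"dp": [0,0,0],"dr": [0,0,-8]},
  ],
)

```text
clock: 12.35
position: [447.2, 222.0, 276.2]
tool_rot: [[-0.56, -0.828, -0.001], [-0.828, 0.56, 0.003], [-0.002, 0.002, -1.0]]
contact_force: [-0.6, 0.0, 0.2]
grip_width: 40.0
gripper_force: 0.0
```

```bash
python3 - <<'E'
from h import *
log()
a=np.radians(174.4); y=np.array([np.cos(a),np.sin(a),0]); F=np.c_[np.cross(y,-Z),y,-Z]
to(np.array([446,232,200.]),F)
E
```

```text
12.35 [ 17.09   9.13  -5.17  75.71   0.17 -38.84] [447.2 222.  276.2] [-0.6  0.   0.2] w 40.0 g 0.0
[[-0.56, -0.828, -0.001], [-0.828, 0.56, 0.003], [-0.002, 0.002, -1.0]]
dp in start axes [-7.4  6.4 76.2] in end axes [-9.8  2.2 76.2] dr [  0.11   0.13 -28.47]
```

servo_tool(
  deltas=[
    {"jaw": 40,"dp": [0,0,0],"dr": [0,0,-7]},
    {"jaw": 40,"dp": [0,0,0],"dr": [0,0,-7]},
    {"jaw": 40,"dp": [0,0,0],"dr": [0,0,-7]},
    {"jaw": 40,"dp": [0,0,0],"dr": [0,0,-7.4]},
    {"jaw": 40,"dp": [-2.5,0.5,19],"dr": [0,0,0]},
    {"jaw": 40,"dp": [-2.5,0.5,19],"dr": [0,0,0]},
    {"jaw": 40,"dp": [-2.5,0.5,19],"dr": [0,0,0]},
    {"jaw": 40,"dp": [-2.5,0.5,19],"dr": [0,0,0]},
    {"jaw": 40,"dp": [0,0,0],"dr": [0,0,0]},
  ],
)

```text
clock: 13.25
position: [444.5, 232.0, 197.9]
tool_rot: [[-0.104, -0.995, -0.006], [-0.995, 0.104, 0.001], [-0.001, 0.006, -1.0]]
contact_force: [0.1, -0.8, 0.6]
grip_width: 40.0
gripper_force: 0.0
```

```bash
python3 - <<'E'
from h import *
log()
im=grab_frame("scene")[:,:,::-1]
a=cv2.resize(im[190:310,250:400],(750,600),interpolation=cv2.INTER_CUBIC)
cv2.imwrite("pics/pk.png",cv2.convertScaleAbs(a,alpha=1.5))
a=np.radians(174.4); y=np.array([np.cos(a),np.sin(a),0]); F=np.c_[np.cross(y,-Z),y,-Z]
to(np.array([446,232,112.]),F)
c=np.array([446,232,81.]);e=np.array([-y[1],y[0],0])
for nm,p in dict(top=c+70*Z,l=c+70*e,r=c-70*e).items(): print(nm,((proj("scene",p)-[250,190])*5).round())
E
```

```text
13.25 [ 18.28  11.35 -13.54  65.38   0.17 -65.74] [444.5 232.  197.9] [ 0.1 -0.8  0.6] w 40.0 g 0.0
[[-0.104, -0.995, -0.006], [-0.995, 0.104, 0.001], [-0.001, 0.006, -1.0]]
dp in start axes [ 0.2 -0.9 87.6] in end axes [ 0.1 -0.6 87.6] dr [ 0.2   0.09 -0.39]
top [486. 168.]
l [410. 196.]
r [544. 340.]
```

View pics/pk.png

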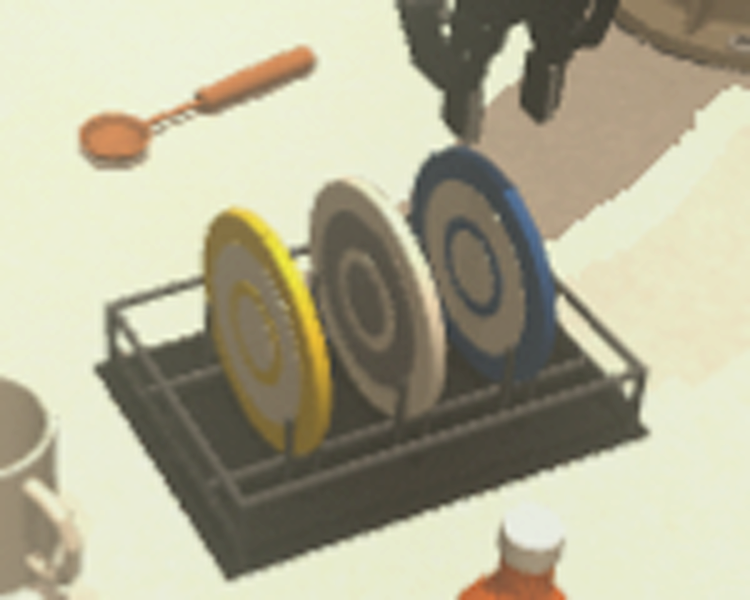

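The open fingers (463,130) and (540,110) straddle the blue plate's rim (475,155), and the predicted outline fits. Descending.

servo_tool(
  deltas=[
    {"jaw": 40,"dp": [0,0,9],"dr": [0.2,0,-0.4]},
    {"jaw": 40,"dp": [0,-0.5,9],"dr": [0,0,0]},
    {"jaw": 40,"dp": [0,0,9],"dr": [0,0,0]},
    {"jaw": 40,"dp": [0,0,9],"dr": [0,0,0]},
    {"jaw": 40,"dp": [0,0,9],"dr": [0,0,0]},
    {"jaw": 40,"dp": [0,0,0],"dr": [0,0,0]},
  ],
)

```text
clock: 13.9
position: [446.7, 232.3, 154.8]
tool_rot: [[-0.098, -0.995, 0.002], [-0.995, 0.098, 0.002], [-0.002, -0.002, -1.0]]
contact_force: [-0.6, 0.4, -0.0]
grip_width: 39.6
gripper_force: 0.0
```

servo_tool(
  deltas=[
    {"jaw": 40,"dp": [0,0,9],"dr": [0,0,0]},
    {"jaw": 40,"dp": [0,0,9],"dr": [0,0,0]},
    {"jaw": 40,"dp": [0,0,9],"dr": [0,0,0]},
    {"jaw": 40,"dp": [0,0,9],"dr": [0,0,0]},
    {"jaw": 40,"dp": [0,0,5],"dr": [0,0,0]},
    {"jaw": 40,"dp": [0,0,0],"dr": [0,0,0]},
    {"jaw": 25,"dp": [0,0,0],"dr": [0,0,0]},
    {"jaw": 15,"dp": [0,0,0],"dr": [0,0,0]},
    {"jaw": 0,"dp": [0,0,0],"dr": [0,0,0]},
    {"jaw": 0,"dp": [0,0,0],"dr": [0,0,0]},
    {"jaw": 0,"dp": [0,0,0],"dr": [0,0,0]},
    {"jaw": 0,"dp": [0,0,0],"dr": [0,0,0]},
  ],
)

```text
clock: 15.1
position: [447.4, 233.0, 115.8]
tool_rot: [[-0.098, -0.995, 0.004], [-0.995, 0.098, 0.003], [-0.004, -0.004, -1.0]]
contact_force: [-3.4, 1.0, 6.4]
grip_width: 8.4
gripper_force: 58.7
```

servo_tool(
  deltas=[
    {"jaw": 0,"dp": [0,0,-5],"dr": [0,0,0]},
    {"jaw": 0,"dp": [0,0,-10],"dr": [0,0,0]},
    {"jaw": 0,"dp": [0,0,-15],"dr": [0,0,0]},
    {"jaw": 0,"dp": [0,0,-15],"dr": [0,0,0]},
    {"jaw": 0,"dp": [0,0,-15],"dr": [0,0,0]},
    {"jaw": 0,"dp": [0,0,-15],"dr": [0,0,0]},
    {"jaw": 0,"dp": [0,0,-15],"dr": [0,0,0]},
    {"jaw": 0,"dp": [0,0,-15],"dr": [0,0,0]},
    {"jaw": 0,"dp": [0,0,-15],"dr": [0,0,0]},
    {"jaw": 0,"dp": [0,0,-15],"dr": [0,0,0]},
    {"jaw": 0,"dp": [0,0,-15],"dr": [0,0,0]},
    {"jaw": 0,"dp": [0,0,-15],"dr": [0,0,0]},
    {"jaw": 0,"dp": [0,0,-15],"dr": [0,0,0]},
    {"jaw": 0,"dp": [0,0,-5],"dr": [0,0,0]},
    {"jaw": 0,"dp": [0,0,0],"dr": [0,0,0]},
  ],
)

```text
clock: 16.6
position: [447.6, 232.3, 301.3]
tool_rot: [[-0.098, -0.995, 0.007], [-0.995, 0.098, 0.003], [-0.004, -0.006, -1.0]]
contact_force: [0.4, -0.1, -2.6]
grip_width: 8.4
gripper_force: 58.7
```

```bash
python3 - <<'E'
from h import *
from fk import ik,pickle
s=log()
P,S=pickle.load(open("p.pkl","rb"))
spot=np.array([725,-430.5,220])
q=[-18,62,55,78,-60,83]
for t in (55,60,65):
    F=frame(t); print(t,[b.round(1) for b in ik(P,S,spot-35*F[:,2],F,q)])
# intermediate: after yaw +171.2 at a mid place
F=frame(0); mid=np.array([620,-20,320]); print([b.round(1) for b in ik(P,S,mid,F,[-10,20,10,80,0,80])])
F=frame(60); mid=np.array([620,-20,320]); print([b.round(1) for b in ik(P,S,mid,F,[10,20,10,80,-60,80])])
print("mid2",[b.round(1) for b in ik(P,S,spot+100*u-35*F[:,2],F,[10,20,10,80,-60,80])])
to(np.array([620,-20,320]),frame(0))
to(spot-35*F[:,2],F,np.array([620,-20,320]),frame(0))
E
```

```text
16.6 [ 1.827e+01  9.120e+00 -1.680e+00  7.878e+01  6.000e-02 -6.613e+01] [447.6 232.3 301.3] [ 0.4 -0.1 -2.6] w 8.4 g 58.7
[[-0.098, -0.995, 0.007], [-0.995, 0.098, 0.003], [-0.004, -0.006, -1.0]]
55 [array([-18.5,  63.6,  62. ,  82.5, -54.8,  82.8]), np.float64(0.0), np.float64(0.0)]
60 [array([-17.4,  62.5,  56.5,  78.7, -59.9,  83.9]), np.float64(0.0), np.float64(0.0)]
65 [array([-16.5,  62.3,  52.7,  75.8, -64.9,  84.9]), np.float64(0.0), np.float64(0.0)]
[array([-9.3, 27.5, 26.3, 88.7, -0. , 95.1]), np.float64(0.0), np.float64(0.0)]
[array([ 11.2,  56.3,  53.4, 123.8, -51.4, 133.7]), np.float64(0.0), np.float64(0.0)]
mid2 [array([-10.3,  70.2,  72. ,  93.7, -60. ,  93.7]), np.float64(1.0), np.float64(2.5)]
dp in start axes [ 234.3 -196.3  -18.4] in end axes [-201.8  229.6  -18.7] dr [  -0.38   -0.5  -171.24]
dp in start axes [-341.4  203.5   82.5] in end axes [-99.2 203.5 336.9] dr [ -0.   -60.01   0.  ]
```

```bash
python3 - <<'E'
from h import *
from fk import ik,pickle,LO,HI
P,S=pickle.load(open("p.pkl","rb"))
lens=np.array([579.5,-393.2,220]);T=58
A=np.array([447.5,232.3,301.3]); C0=A-35*Z
q=np.array([18,9,-1.7,79,0,122.]); qp=q
spot=np.array([725,-430.5,220])
for nn,uu,zz,tm in((70,330,245,0),(70,330,245,20),(60,330,235,30),(100,300,225,20)):
    mid=lens+nn*n+uu*u; mid[2]=zz
    w=[]; 
    for k in range(6): w.append((C0+(mid-C0)*k/5,tm*k/5))
    for k in range(1,11): w.append((mid+(spot-mid)*k/10,tm+(T-tm)*k/10))
    q=np.array([18,9,-1.7,79,0,122.]);out=[]
    for c,t in w:
        F=frame(t); q,e,r=ik(P,S,c-35*F[:,2],F,q); out.append((q,e,r))
    J=np.array([o[0] for o in out]); print(nn,uu,zz,tm,"err",max(o[1] for o in out).round(1),"j3",J[:,2].round(0),"j4max",J[:,3].max().round(0),"dq",np.abs(np.diff(J,axis=0)).max().round(0),"end",J[-1].round(0))
E
```

```text
70 330 245 0 err 0.9 j3 [-1.  3. 10. 20. 35. 72. 72. 72. 72. 72. 72. 72. 72. 72. 66. 58.] j4max 105.0 dq 37.0 end [-18.  63.  58.  80. -58.  83.]
70 330 245 20 err 1.3 j3 [-1.  6. 15. 26. 44. 72. 72. 72. 72. 72. 72. 72. 72. 72. 63. 58.] j4max 105.0 dq 28.0 end [-18.  63.  58.  80. -58.  83.]
60 330 235 30 err 1.0 j3 [-1.  6. 16. 27. 44. 72. 72. 72. 72. 72. 72. 72. 66. 63. 61. 58.] j4max 107.0 dq 28.0 end [-18.  63.  58.  80. -58.  83.]
100 300 225 20 err 1.9 j3 [-1.  5. 14. 27. 46. 72. 72. 72. 72. 72. 72. 72. 72. 72. 66. 58.] j4max 101.0 dq 26.0 end [-18.  63.  58.  80. -58.  83.]
```

servo_tool(
  deltas=[
    {"jaw": 0,"dp": [0,0,0],"dr": [0,0,5]},
    {"jaw": 0,"dp": [0,0,0],"dr": [0,0,8]},
    {"jaw": 0,"dp": [0,0,0],"dr": [0,0,8]},
    {"jaw": 0,"dp": [0,0,0],"dr": [0,0,8]},
    {"jaw": 0,"dp": [0,0,0],"dr": [0,0,8]},
    {"jaw": 0,"dp": [0,0,0],"dr": [0,0,8]},
    {"jaw": 0,"dp": [0,0,0],"dr": [0,0,8]},
    {"jaw": 0,"dp": [0,0,0],"dr": [0,0,8]},
    {"jaw": 0,"dp": [0,0,0],"dr": [0,0,8]},
    {"jaw": 0,"dp": [0,0,0],"dr": [0,0,8]},
    {"jaw": 0,"dp": [0,0,0],"dr": [0,0,8]},
    {"jaw": 0,"dp": [0,0,0],"dr": [0,0,8]},
    {"jaw": 0,"dp": [0,0,0],"dr": [0,0,8]},
    {"jaw": 0,"dp": [0,0,0],"dr": [0,0,8]},
    {"jaw": 0,"dp": [0,0,0],"dr": [0,0,8]},
    {"jaw": 0,"dp": [0,0,0],"dr": [0,0,8]},
    {"jaw": 0,"dp": [0,0,0],"dr": [0,0,8]},
    {"jaw": 0,"dp": [0,0,0],"dr": [0,0,8]},
    {"jaw": 0,"dp": [0,0,0],"dr": [0,0,8]},
    {"jaw": 0,"dp": [0,0,0],"dr": [0,0,8]},
  ],
)

```text
clock: 18.6
position: [446.7, 232.1, 299.3]
tool_rot: [[-0.294, 0.956, 0.003], [0.956, 0.294, 0.002], [0.001, 0.003, -1.0]]
contact_force: [-1.3, -0.5, -3.5]
grip_width: 8.2
gripper_force: 58.6
```

servo_tool(
  deltas=[
    {"jaw": 0,"dp": [0,0,0],"dr": [0,0,8]},
    {"jaw": 0,"dp": [0,0,0],"dr": [0,0,8]},
    {"jaw": 0,"dp": [0,0,0],"dr": [0,0,8]},
    {"jaw": 0,"dp": [0,0,0],"dr": [0,0,7.8]},
    {"jaw": 0,"dp": [0,0,0],"dr": [0,0,0]},
  ],
)

```text
clock: 19.1
position: [446.7, 232.1, 299.4]
tool_rot: [[0.249, 0.969, 0.003], [0.969, -0.249, 0.002], [0.003, 0.002, -1.0]]
contact_force: [0.5, -0.2, -2.8]
grip_width: 8.2
gripper_force: 58.6
```

```bash
cat > pl.py <<'E'
from h import *
from fk import ik,pickle,LO,HI
P,S=pickle.load(open("p.pkl","rb"))
lens=np.array([579.5,-393.2,220]);T=60
C0=np.array([446.7,232.1,264.4]); spot=np.array([725,-430.5,220]); Q0=np.array([18,9,-1.7,79,0,122.])
def path(nn,uu,zz,tm,N1=6,N2=8):
    mid=lens+nn*n+uu*u; mid[2]=zz
    w=[(C0+(mid-C0)*k/N1,tm*k/N1) for k in range(N1+1)]+[(mid+(spot-mid)*k/N2,tm+(T-tm)*k/N2) for k in range(1,N2+1)]
    return w
def ev(w):
    q=Q0;J=[];E=0
    for c,t in w:
        F=frame(t); q,e,r=ik(P,S,c-35*F[:,2],F,q); J.append(q);E=max(E,e)
    J=np.array(J); return E,np.minimum(J-LO,np.array(HI)-J).min(),np.abs(np.diff(J,axis=0)).max(),J
E
python3 - <<'E'
from pl import *
res=[]
for nn in(-40,0,40):
  for uu in(220,280):
    for zz in(220,260):
      for tm in(0,20,40,60):
        if nn<0 and uu==220: continue
        E,m,d,J=ev(path(nn,uu,zz,tm)); res.append((round(E,1),round(-m,1),round(d),nn,uu,zz,tm))
for r in sorted(res)[:10]: print(*r)
E
```

```text
0.0 -15.5 6 -40 280 260 20
0.0 -15.5 7 -40 280 220 20
0.0 -15.5 7 -40 280 260 40
0.0 -15.5 7 0 220 220 40
0.0 -15.5 7 0 220 260 40
0.0 -15.5 8 -40 280 220 0
0.0 -15.5 8 -40 280 220 40
0.0 -15.5 8 -40 280 260 0
0.0 -15.5 8 0 220 220 20
0.0 -15.5 8 0 280 220 20
```

```bash
python3 - <<'E'
from pl import *
w=path(0,280,240,30,18,18); print([x if np.isscalar(x) else 0 for x in ev(w)])
p=monitor.state()["position"];F0=frame(0)
for i,(c,t) in enumerate(w):
    F=frame(t); x=c-35*F[:,2]
    if i: print(i,(F0.T@(x-p)).round(1).tolist(),round(t-tp,2))
    p,F0,tp=x,F,t
E
```

```text
[np.float64(3.506935645737739e-10), np.float64(15.519696419040976), np.float64(3.073157274293145), 0]
1 [-15.3, 15.8, 1.4] 1.67
2 [-15.2, 15.8, 1.8] 1.67
3 [-15.1, 15.8, 2.3] 1.67
4 [-15.1, 15.8, 2.8] 1.67
5 [-15.0, 15.8, 3.2] 1.67
6 [-14.9, 15.8, 3.7] 1.67
7 [-14.8, 15.8, 4.2] 1.67
8 [-14.6, 15.8, 4.6] 1.67
9 [-14.5, 15.8, 5.1] 1.67
10 [-14.3, 15.8, 5.5] 1.67
11 [-14.2, 15.8, 6.0] 1.67
12 [-14.0, 15.8, 6.4] 1.67
13 [-13.8, 15.8, 6.9] 1.67
14 [-13.6, 15.8, 7.3] 1.67
15 [-13.4, 15.8, 7.7] 1.67
16 [-13.2, 15.8, 8.1] 1.67
17 [-12.9, 15.8, 8.5] 1.67
18 [-12.7, 15.8, 8.9] 1.67
19 [-11.9, 8.3, 8.8] 1.67
20 [-11.6, 8.3, 9.1] 1.67
21 [-11.4, 8.3, 9.5] 1.67
22 [-11.1, 8.3, 9.9] 1.67
23 [-10.8, 8.3, 10.2] 1.67
24 [-10.5, 8.3, 10.5] 1.67
25 [-10.2, 8.3, 10.9] 1.67
26 [-9.9, 8.3, 11.2] 1.67
27 [-9.5, 8.3, 11.5] 1.67
28 [-9.2, 8.3, 11.8] 1.67
29 [-8.9, 8.3, 12.1] 1.67
30 [-8.5, 8.3, 12.4] 1.67
31 [-8.1, 8.3, 12.7] 1.67
32 [-7.8, 8.3, 12.9] 1.67
33 [-7.4, 8.3, 13.2] 1.67
34 [-7.0, 8.3, 13.4] 1.67
35 [-6.6, 8.3, 13.6] 1.67
36 [-6.2, 8.3, 13.8] 1.67
```

servo_tool(
  deltas=[
    {"jaw": 0,"dp": [-15.3,15.8,1.4],"dr": [0,-1.67,0]},
    {"jaw": 0,"dp": [-15.2,15.8,1.8],"dr": [0,-1.67,0]},
    {"jaw": 0,"dp": [-15.1,15.8,2.3],"dr": [0,-1.67,0]},
    {"jaw": 0,"dp": [-15.1,15.8,2.8],"dr": [0,-1.67,0]},
    {"jaw": 0,"dp": [-15,15.8,3.2],"dr": [0,-1.67,0]},
    {"jaw": 0,"dp": [-14.9,15.8,3.7],"dr": [0,-1.67,0]},
    {"jaw": 0,"dp": [-14.8,15.8,4.2],"dr": [0,-1.67,0]},
    {"jaw": 0,"dp": [-14.6,15.8,4.6],"dr": [0,-1.67,0]},
    {"jaw": 0,"dp": [-14.5,15.8,5.1],"dr": [0,-1.67,0]},
    {"jaw": 0,"dp": [-14.3,15.8,5.5],"dr": [0,-1.67,0]},
    {"jaw": 0,"dp": [-14.2,15.8,6],"dr": [0,-1.67,0]},
    {"jaw": 0,"dp": [-14,15.8,6.4],"dr": [0,-1.67,0]},
    {"jaw": 0,"dp": [-13.8,15.8,6.9],"dr": [0,-1.67,0]},
    {"jaw": 0,"dp": [-13.6,15.8,7.3],"dr": [0,-1.67,0]},
    {"jaw": 0,"dp": [-13.4,15.8,7.7],"dr": [0,-1.67,0]},
    {"jaw": 0,"dp": [-13.2,15.8,8.1],"dr": [0,-1.67,0]},
    {"jaw": 0,"dp": [-12.9,15.8,8.5],"dr": [0,-1.67,0]},
    {"jaw": 0,"dp": [-12.7,15.8,8.9],"dr": [0,-1.67,0]},
    {"jaw": 0,"dp": [0,0,0],"dr": [0,0,0]},
  ],
)

```text
clock: 21.0
position: [655.2, -107.7, 269.7]
tool_rot: [[0.218, 0.968, -0.123], [0.838, -0.251, -0.484], [-0.499, 0.002, -0.866]]
contact_force: [-0.3, -0.1, -3.9]
grip_width: 8.2
gripper_force: 59.0
```

```bash
python3 - <<'E'
from pl import *
s=log(); w=path(0,280,240,30,18,18); c,t=w[18]; F=frame(t); print(c-35*F[:,2], F.round(3).tolist())
E
```

```text
21.0 [ -4.3   33.57  24.16  86.3  -29.45 101.76] [ 655.2 -107.7  269.7] [-0.3 -0.1 -3.9] w 8.2 g 59.0
[[0.218, 0.968, -0.123], [0.838, -0.251, -0.484], [-0.499, 0.002, -0.866]]
[ 653.28       -104.9225      270.31088913] [[0.215, 0.969, -0.124], [0.839, -0.248, -0.484], [-0.5, 0.0, -0.866]]
```

servo_tool(
  deltas=[
    {"jaw": 0,"dp": [-11.9,8.3,8.8],"dr": [0,-1.67,0]},
    {"jaw": 0,"dp": [-11.6,8.3,9.1],"dr": [0,-1.67,0]},
    {"jaw": 0,"dp": [-11.4,8.3,9.5],"dr": [0,-1.67,0]},
    {"jaw": 0,"dp": [-11.1,8.3,9.9],"dr": [0,-1.67,0]},
    {"jaw": 0,"dp": [-10.8,8.3,10.2],"dr": [0,-1.67,0]},
    {"jaw": 0,"dp": [-10.5,8.3,10.5],"dr": [0,-1.67,0]},
    {"jaw": 0,"dp": [-10.2,8.3,10.9],"dr": [0,-1.67,0]},
    {"jaw": 0,"dp": [-9.9,8.3,11.2],"dr": [0,-1.67,0]},
    {"jaw": 0,"dp": [-9.5,8.3,11.5],"dr": [0,-1.67,0]},
    {"jaw": 0,"dp": [-9.2,8.3,11.8],"dr": [0,-1.67,0]},
    {"jaw": 0,"dp": [-8.9,8.3,12.1],"dr": [0,-1.67,0]},
    {"jaw": 0,"dp": [-8.5,8.3,12.4],"dr": [0,-1.67,0]},
    {"jaw": 0,"dp": [-8.1,8.3,12.7],"dr": [0,-1.67,0]},
    {"jaw": 0,"dp": [-7.8,8.3,12.9],"dr": [0,-1.67,0]},
    {"jaw": 0,"dp": [-7.4,8.3,13.2],"dr": [0,-1.67,0]},
    {"jaw": 0,"dp": [-7,8.3,13.4],"dr": [0,-1.67,0]},
    {"jaw": 0,"dp": [-6.6,8.3,13.6],"dr": [0,-1.67,0]},
    {"jaw": 0,"dp": [-6.2,8.3,13.8],"dr": [0,-1.67,0]},
    {"jaw": 0,"dp": [0,0,0],"dr": [0,0,0]},
    {"jaw": 0,"dp": [0,0,0],"dr": [0,0,0]},
  ],
)

```text
clock: 23.0
position: [732.0, -401.7, 237.8]
tool_rot: [[0.127, 0.968, -0.215], [0.485, -0.249, -0.838], [-0.865, 0.002, -0.502]]
contact_force: [0.4, 0.3, -2.9]
grip_width: 7.7
gripper_force: 59.2
```

```bash
python3 - <<'E'
from pl import *
s=log(); F=frame(60); to(spot-35*F[:,2],F); c=s["position"]+35*s["tool_rot"][:,2]; print("centre",c, c-spot)
im=np.ascontiguousarray(grab_frame("scene")[:,:,::-1]); b=grab_frame("top")[:,:,::-1]
a=cv2.resize(im[90:220,130:290],(480,390),interpolation=cv2.INTER_CUBIC); b=cv2.resize(b[130:260,330:436],(318,390),interpolation=cv2.INTER_CUBIC)
cv2.imwrite("pics/hold.png",cv2.convertScaleAbs(np.hstack([a,b]),alpha=1.5))
y=s["tool_rot"][:,1];e=np.cross(Z,y)
for nm,p in dict(c=c,top=c+70*Z,bot=c-70*Z,r=c+70*e,l=c-70*e).items(): print(nm,((proj("scene",p)-[130,90])*3).round(),((proj("top",p)-[330,130])*3+[480,0]).round())
E
```

```text
23.0 [-17.51  47.78  31.29  68.11 -59.74  83.9 ] [ 732.  -401.7  237.8] [ 0.4  0.3 -2.9] w 7.7 g 59.2
[[0.127, 0.968, -0.215], [0.485, -0.249, -0.838], [-0.865, 0.002, -0.502]]
dp in start axes [ 0.6  0.3 -0.4] in end axes [ 0.6  0.3 -0.4] dr [-0.01 -0.11 -0.15]
centre [ 724.53654835 -431.02348154  220.19623246] [-0.46345165 -0.52348154  0.19623246]
c [125. 136.] [714.  54.]
top [116.  81.] [739.  40.]
bot [133. 188.] [691.  67.]
r [129. 161.] [649.  37.]
l [121. 113.] [778.  71.]
```

View pics/hold.png

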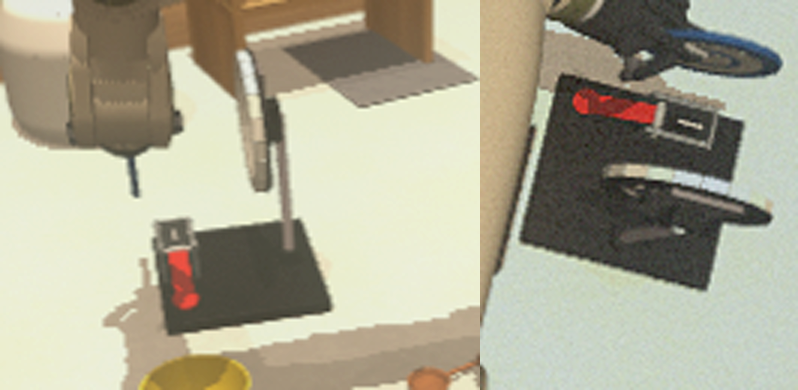

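The plate hangs at (725,55) in the top half, patterned face to the ring. Its right end at (780,68) and its bottom at (135,193) are within a few pixels of the prediction, and the lever is still down. I'll let it settle and hand in.

servo_tool(
  deltas=[
    {"jaw": 0,"dp": [0,0,0],"dr": [0,0,0]},
    {"jaw": 0,"dp": [0,0,0],"dr": [0,0,0]},
    {"jaw": 0,"dp": [0,0,0],"dr": [0,0,0]},
    {"jaw": 0,"dp": [0,0,0],"dr": [0,0,0]},
    {"jaw": 0,"dp": [0,0,0],"dr": [0,0,0]},
  ],
)

```text
clock: 23.6
position: [732.5, -401.1, 238.6]
tool_rot: [[0.128, 0.969, -0.213], [0.485, -0.248, -0.838], [-0.865, 0.004, -0.502]]
contact_force: [-0.2, 0.3, -3.5]
grip_width: 8.0
gripper_force: 59.2
```

```bash
python3 -c "
from h import *
log(); print(workorder.sign_off())"
```

```text
23.6 [-17.46  47.72  31.29  68.09 -59.74  83.9 ] [ 732.5 -401.1  238.6] [-0.2  0.3 -3.5] w 8.0 g 59.2
[[0.128, 0.969, -0.213], [0.485, -0.248, -0.838], [-0.865, 0.004, -0.502]]
the job is handed in; nothing more can be done
None
```

The job is handed in at 23.6 s: the lever is latched down, and the gripper holds the blue plate still, face to the lens, at the estimated spot 15 cm in front of it; sign-off returned no verdict.

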